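# Clear the drip grille and tumbler into the wash crate and latch its gate

### The job

Lift the drip grille straight up off its two locating pins without tipping it and lay it flat on the floor of the wash crate, and stand the steel tumbler that is in the way of the crate's gate upright on the crate floor too; set both down, do not drop them. Then push the gate shut until its sprung tongue snaps in behind the strike post. Leave everything else on the table where it is.

Things in the scene. Friction and masses are not known exactly. Their poses are not given: they have to be found in the camera images.
- crate: Wash crate, fixed: open-topped aluminium box, floor 6 mm thick, three fixed walls 72 mm high and 8 mm thick, inside 220 mm (its x) by 200 mm (its y). Origin: centre of the inside, at table level. Its -x side is the mouth, which the gate closes; +x points from the mouth to the back wall
- strike (a point): centre of the strike, a fixed upright steel post 10 mm across, from 44 to 80 mm above the table, on a bracket at the mouth's -y corner (crate x -126, y -100 mm); bracket and post reach out to crate x -135 mm
- gate_hinge (a point): point on the gate's upright hinge axis, at the mouth's +y corner (crate x -110, y +100 mm), 45 mm above the table, with the crate's axes. The gate is an aluminium panel 20 mm thick, centred on this axis, 190 mm long, from 10 to 80 mm above the table, without a handle: push on its outer face near the free edge
- gate (a joint): gate angle, rad: 0 = shut across the mouth, grows as its free edge swings outward (in the crate's frame the gate points from the hinge along (-sin q, -cos q)). It swings freely and stays where it is left; riding over the strike takes a push of about 7 to 13 N near the free edge. Once snapped in it has about 0.013 rad of play
- tongue (a joint): sprung latch tongue at the gate's free edge, m: 0 = fully out, 0.010 = pressed in. 20 mm high, centred 64 mm above the table, standing 8 mm out of the edge; leading side sloped, outer side square. The strike presses it in at about 0.10 to 0.02 rad of gate angle, then it springs out behind it
- drip_tray: drip tray, fixed to the table: open steel tray 150 mm (its x) by 80 mm (its y), 24 mm high, with two upright locating pins 10 mm across at x -56 and +56 mm, whose tips are 54 mm above the table. Origin: centre of its underside
- grille_mid (a point): drip grille on the drip tray's rim, the pins through its 13 mm holes and 22 mm above it: slotted steel plate 150 (x) by 80 (y) by 8 mm, about 0.25 kg, with an upright grip fin in the middle, 60 mm long (x), 12 mm thick (y), rising 45 mm above the plate. The point is its centre, 26 mm above the underside; its axes start as those of the drip tray
- tumbler_mid (a point): plain open steel tumbler, 56 mm across at the rim, a little narrower below, 85 mm high, about 0.14 kg, standing on the table in the way of the gate's swing. The point is at its centre, half-way up
- teapot: bystander: teapot, 124 mm across its belly, 190 mm over spout (its +x) and handle, 90 mm high. Origin: centre of its underside
- pot_lid: bystander: teapot lid, 72 mm across, 33 mm high. Origin: centre of its underside
- jug: bystander: white jug, 100 mm across, 160 mm high, handle to its +x reaching 84 mm from its axis, lip to -x reaching 60 mm. Origin: centre of its underside
- cup: bystander: tea cup, 84 mm across, 55 mm high, with a handle at its +y. Origin: centre of its underside
- glass_a: bystander: drinking glass, 66 mm across, 100 mm high, standing just beyond the gate's swing. Origin: centre of its underside
- glass_b: bystander: drinking glass like the other, standing by the drip tray. Origin: centre of its underside
- tea_tin: bystander: round steel tea tin, 72 mm across, 90 mm high. Origin: centre of its underside
There are look-alikes about, which are no part of the job. Leave any purple look-alike of the drip_tray alone.

How it is judged:
By the outcome, as a careful person would: the job done as asked, in the order asked, and still so for the second after the job is handed in, with the robot touching nothing.
It also fails if it takes over 72 s, if anything falls off the work surface, if the arm or the gripper's body presses on something with over 40 N, if the wrist force passes 120 N, or if a joint passes its speed limit or range.

### The arm

A 6-joint arm with a two-finger parallel gripper is mounted at the origin on the work surface. World frame = base frame: x ahead of the robot, y to its left, z up, the work surface at z = 0. Lengths are in mm, angles in rad, forces in N, time in s.
With the tool pointing down it reaches from about 300 to 1000 mm from the base axis. Payload 5.1 kg.
Tool frame: the origin (TCP) lies between the finger pads; the fingertips stand 11 mm ahead of it and the grasp point (between the pads) lies 8 mm behind it (bot.tcp_to_tips is the distance from the TCP to the fingertips, in mm); z points along the fingers, y is the line along which they close (so a half turn about z gives the same grasp; the last joint's range is limited). The gripper opens to 95 mm and grips with 3 to 60 N. Pads are 20 mm wide; open, the fingers measure 119 mm over their backs; the gripper's body (75 mm by 180 mm) begins 59 mm behind the grasp point.
Start: joints at [-1.417, 0.124, 1.65, -0, 1.367, -0.083], TCP at [152.453, -631.857, 225.656] pointing down, gripper open.
Joint ranges: [-2.61, 2.61], [-1.02, 2.33], [0.03, 2.71], [-1.35, 4.49], [0.32, 2.68], [-2.91, 2.91]. Speed limits (rad/s): [2.57, 2.57, 3.14, 3.14, 3.14, 3.14].

### API

Orientations are given as a 3x3 rotation matrix whose columns are the frame's x, y, z axes.
In Python, from plant import telemetry, vision, ticket, bot gives the robot as it stands.
- The arm moves only by the tool send_rows, never from a script. Its argument "increments" is a list of rows, each a list of 7 numbers: the shift along the tool's x, y, z in units of 0.05 m (1.0 is 0.05 m), then the turn, a rotation vector about the tool's x, y, z in units of 6 degrees (1.0 is 6 degrees), then the gripper's target within -1 to 1 (fully open at 1, half-way at 0, shut at -1). A call has 1 to 8 rows; each row shifts and turns the commanded pose from where the row before left it, along the tool's axes as they then stand; what a row does not reach is not made up. A row lasts 1/10 s, in which the tool goes at most 50 mm and 8.59 degrees, less where a joint would pass 70% of its speed; a pose out of reach is approached as far as the arm can. A call with a number of a shift or a turn outside -1 to 1 is refused whole. A call with a gripper value outside its range is refused whole. The fingers move at their own pace and stop on an object; "force" is the grip in N (left out, the last holds). Time passes only in rows, so rows that do not move let the fingers close. It gives the time, the measured TCP pose, the force, the opening and the grip force at its end, in the units of the state.
- telemetry.get_obs(): the state, without advancing time (a new reading comes with each control period).
- vision.snapshot(name): name is "scene" or "top" or "wrist"; returns the picture (384x512x3 uint8, blue, green, red); there is no depth.
- vision.camera_info(name): a dict with "fx", "fy", "cx", "cy" (pixels), "xyz" and "attitude" of the camera in the world; the wrist camera has in their place "tool_from_camera" (4x4, takes a point from camera to tool coordinates, whose origin is the TCP and whose axes are the flange's). Camera axes: x right, y up, looking along -z (the intrinsics and any distortion apply to the point x, -y, -z); pixel columns grow to the right and rows downward; lengths in mm; the calibration is good to about 2 mm. A picture is of the moment at which its call begins: read the wrist's pose just before it. camera_info takes no time and is no camera call.
- ticket.hand_in(): hands the job in; it is judged then, once.
The state is a dict: "t": time; "joints": joint angles; "joint_vel": joint speeds; "effort": joint torques, N m; "position": TCP position; "orientation": TCP orientation; "force": force on the tool from outside, world axes, zero at the start; "ft_torque": the same for the moment, N m; "opening": finger opening in mm; "grip_force": force on a finger pad.
Only numpy, scipy, OpenCV 4.12 (cv2) and the standard library are available. Lean on these libraries where they do the work, as an engineer would, in place of code of your own. Each camera call takes 0.05 s, during which the arm holds its last target. There are 200 camera calls.

## Working session

There is one attempt and no reset: what is moved stays moved. The work goes in short steps, Python scripts to look and compute and a tool call to move; the robot and the scene stay as the last step left them, time stands still between calls to the robot, and variables do not carry over. Pictures are saved under pics/ and viewed, at most 10 in all, crops included, and the job is handed in when it is done.

Besides the shell and the picture viewer there is one more tool, called as name(argument=value, ...) on one line, values as JSON. send_rows: Moves the arm, as the interface text tells. Shifts and turns lie within -1 to 1; 1 stands for 0.05 m of shift or 6 degrees of turn. Its arguments: {"type":"object","properties":{"increments":{"type":"array","items":{"type":"array","items":{"type":"number","minimum":-1,"maximum":1}}},"force":{"type":"number"}},"required":["increments"]}

```bash
ls; mkdir -p pics
python3 - <<'E'
from plant import telemetry, vision, bot
import cv2, numpy as np
np.set_printoptions(precision=4,suppress=True)
for n in ("scene","top"):
    cv2.imwrite(f"pics/{n}0.png",vision.snapshot(n)); print(n,vision.camera_info(n))
print(vision.camera_info("wrist")); s=telemetry.get_obs(); print(s)
a=cv2.imread("pics/top0.png");cv2.imwrite("pics/top0b.png",cv2.resize(a,(800,600),interpolation=cv2.INTER_CUBIC))
a=cv2.imread("pics/scene0.png");cv2.imwrite("pics/scene0b.png",cv2.resize(a,(800,600),interpolation=cv2.INTER_CUBIC))
E
```

```text
pics
scene {'fx': 379.0466771897867, 'fy': 379.0466771897867, 'cx': 250.47477749225823, 'cy': 190.7282241971702, 'xyz': array([1026.0547,  696.8322,  896.5102]), 'attitude': array([[-0.833 , -0.3894,  0.3932],
       [ 0.5531, -0.5665,  0.6108],
       [-0.0151,  0.7262,  0.6873]])}
top {'fx': 456.7709012803423, 'fy': 456.7709012803423, 'cx': 256.3701573708518, 'cy': 182.787672429662, 'xyz': array([ 441.7323,  -46.293 , 1377.5538]), 'attitude': array([[-0.0303,  0.996 , -0.0842],
       [-0.9995, -0.0305, -0.0003],
       [-0.0028,  0.0842,  0.9964]])}
{'fx': 284.1847317102719, 'fy': 284.1847317102719, 'cx': 252.46499231250078, 'cy': 194.63592733588246, 'tool_from_camera': array([[   0.0005,    0.9685,    0.2491,   70.3543],
       [   1.    ,   -0.0004,   -0.0003,   -0.3664],
       [  -0.0002,    0.2491,   -0.9685, -159.8996],
       [   0.    ,    0.    ,    0.    ,    1.    ]])}
{'t': 0.1, 'joints': array([-1.4166,  0.1244,  1.6516, -0.    ,  1.3675, -0.0826]), 'joint_vel': array([-0.0005, -0.0007, -0.0028, -0.0009,  0.0007, -0.0009]), 'effort': array([  0.0001, -41.8881, -36.1096,   0.0776,   0.0461,  -0.0001]), 'position': array([ 152.3638, -631.292 ,  224.4901]), 'orientation': array([[ 0.9721,  0.2346, -0.0003],
       [ 0.2346, -0.9721,  0.0019],
       [ 0.0001, -0.0019, -1.    ]]), 'force': array([ 0.0117,  0.5307, -0.9014]), 'ft_torque': array([ 0.0143,  0.0433, -0.043 ]), 'grip_force': 0.0, 'opening': 95.08777296465955}
```

View pics/top0b.png

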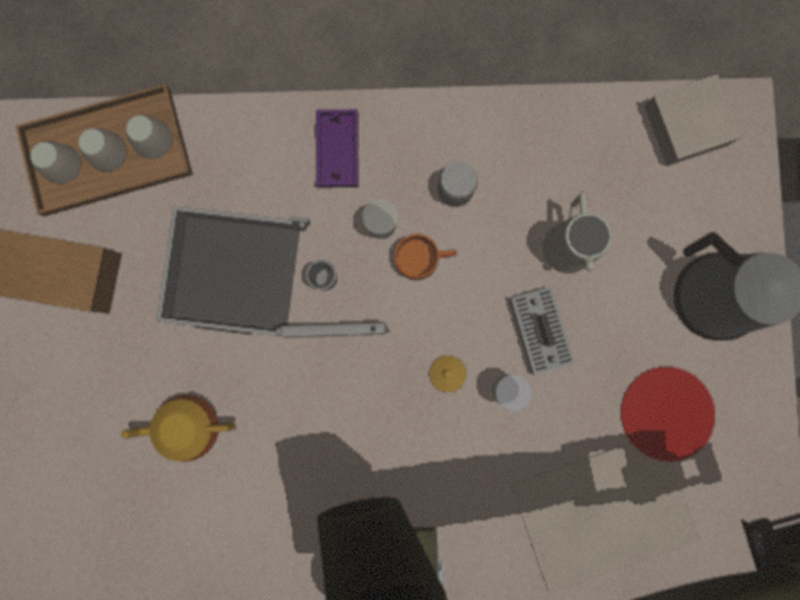

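View pics/scene0b.png

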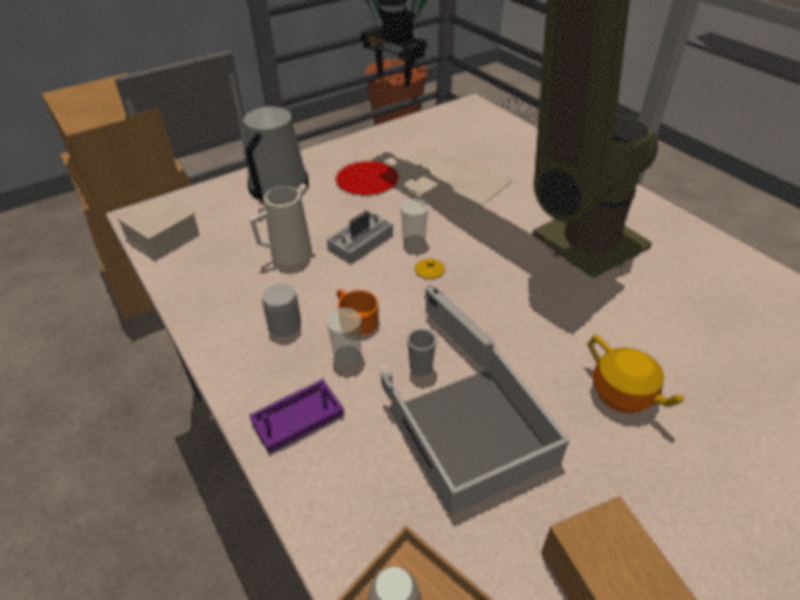

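Top view, in 800x600 pixels: the crate is at about (235,268) with its mouth to the right. The strike is at (303,223), and the gate is open from (278,328) to (385,327). The tumbler is at (321,275), the grille at (541,330) and the purple decoy at (337,148). Glass_a is at (378,218) and glass_b at (512,392). Next I'll enlarge the crate and grille regions.

```bash
cat > h.py <<'E'
import numpy as np, cv2
from plant import telemetry, vision
np.set_printoptions(precision=1,suppress=True)
def cast(n,uv,z,obs=None):
    c=vision.camera_info(n); uv=np.atleast_2d(np.float64(uv))
    if n=="wrist":
        T=c["tool_from_camera"]; R=obs["orientation"]@T[:3,:3]; p=obs["position"]+obs["orientation"]@T[:3,3]
    else: R,p=c["attitude"],c["xyz"]
    d=np.c_[(uv[:,0]-c["cx"])/c["fx"],-(uv[:,1]-c["cy"])/c["fy"],-np.ones(len(uv))]@R.T
    return p+d*((z-p[2])/d[:,2])[:,None]
def delta(xyz,ang=None,o=None):
    """rows' units needed: tool-frame shift/50 and turn about tool z /6deg; ang = world heading (deg) of tool y (mod 180)"""
    o=o or telemetry.get_obs(); R=o["orientation"]; d=R.T@(np.array(xyz)-o["position"])/50
    t=None
    if ang is not None:
        cur=np.degrees(np.arctan2(R[1,1],R[0,1])); t=-(((ang-cur)+90)%180-90)/6
    return d,t
def crop(img,x0,y0,x1,y1,s): return cv2.resize(img[y0:y1,x0:x1],None,fx=s,fy=s,interpolation=cv2.INTER_CUBIC)
E
python3 - <<'E'
from h import *
a=cv2.imread("pics/top0.png")
A=crop(a,95,120,255,225,5); B=crop(a,310,175,380,250,5)
B=cv2.convertScaleAbs(B,alpha=1.5,beta=0)
cv2.imwrite("pics/c1.png",cv2.convertScaleAbs(A,alpha=1.6)); cv2.imwrite("pics/c2.png",B)
E
```

```text
(no output)
```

View pics/c1.png

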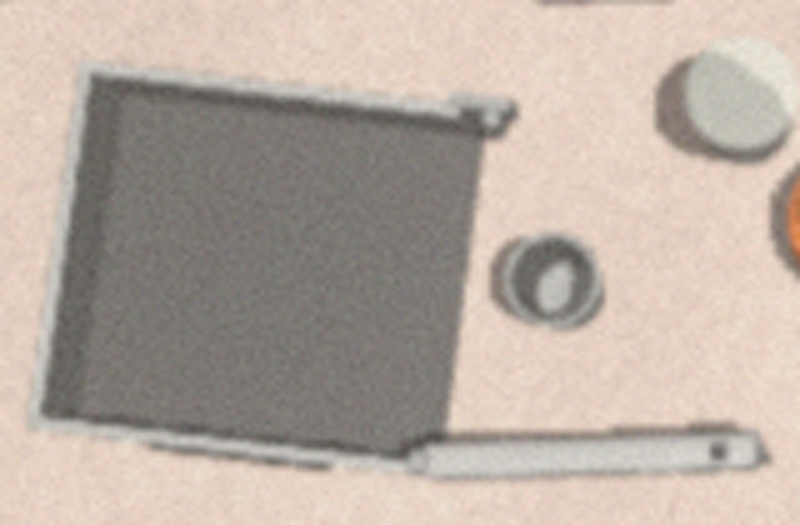

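View pics/c2.png

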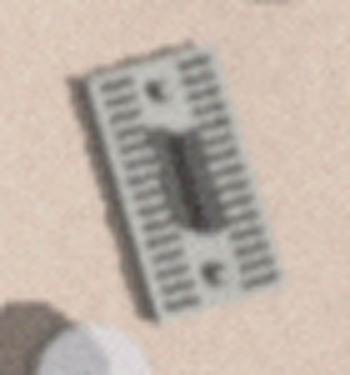

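Crop 1, in crop pixels: crate rim back corners at (89,73) and (40,421), gate hinge end at (422,455), gate free end at (755,447), tumbler rim centre at (551,282). Crop 2: grille corners at (90,78), (208,48), (282,275) and (158,322), pin tips at (158,90) and (213,272).

Run:
```python
from h import *
f=lambda p,o: (np.array(p)+.5)/5-.5+o
C=cast("top",f([(89,73),(40,421),(89,73),(450,108)],(95,120)),72)[:,:2]
print("crate",C, np.linalg.norm(C[0]-C[1]))
ey=(C[1]-C[0]);ey/=np.linalg.norm(ey); ex=np.array([-ey[1],ey[0]])  # guess
ex=np.array([ey[1],-ey[0]])
print("x axis",ex, np.degrees(np.arctan2(ex[1],ex[0])), "side wall dir",np.degrees(np.arctan2(*(C[0]-C[3])[::-1])))
o=(C[0]+C[1])/2-114*ex; print("origin",o)
G=cast("top",f([(422,455),(755,447)],(95,120)),80)[:,:2]; print("gate",G,"hinge pred",o-110*ex+100*ey,"strike",o-126*ex-100*ey)
print("tumbler",cast("top",f([(551,282)],(95,120)),85))
g=cast("top",f([(90,78),(208,48),(282,275),(158,322)],(310,175)),32); print("grille",g.mean(0),np.linalg.norm(g-np.roll(g,-1,0),axis=1))
p=cast("top",f([(158,90),(213,272)],(310,175)),54); print(p,p.mean(0),np.linalg.norm(p[0]-p[1]),np.degrees(np.arctan2(*(p[0]-p[1])[1::-1])))
p2=g[[0,3]];print(np.degrees(np.arctan2(*(g[0]-g[3])[1::-1])),np.degrees(np.arctan2(*(g[1]-g[2])[1::-1])))
t=g.mean(0);L=p.mean(0)
ang=np.degrees(np.arctan2(*(p[0]-p[1])[1::-1]))
print(delta([t[0]-40,t[1],220],ang+90))
```

```text
crate [[706.  366.6]
 [505.3 395.5]
 [706.  366.6]
 [679.1 157.8]] 202.84006340375112
x axis [0.1 1. ] 81.8355692639645 side wall dir 82.64252485756595
origin [589.5 268.2]
gate [[479.  175.9]
 [477.7 -13.2]] hinge pred [474.8 173.5] strike [670.5 129.3]
tumbler [[574.8 100.1  85. ]]
grille [ 465.2 -308.2   32. ] [ 72.1 139.6  78.  148. ]
[[ 517.5 -291.1   54. ]
 [ 411.6 -317.9   54. ]] [ 464.6 -304.5   54. ] 109.28891192329364 14.21510583485782
13.093995261181652 15.340347513704078
(array([ 6.8, -5. ,  0.1]), np.float64(-0.1077873439170484))
```

send_rows(increments=[[0.76,-0.48,0,0,0,0,1],[0.76,-0.48,0,0,0,0,1],[0.76,-0.48,0,0,0,0,1],[0.76,-0.48,0,0,0,0,1],[0.76,-0.48,0,0,0,0,1],[0.76,-0.48,0,0,0,0,1],[0.76,-0.48,0,0,0,0,1],[0.76,-0.48,0,0,0,0,1]], force=40)

```text
t: 0.9
position: [403.7, -372.2, 225.3]
orientation: [[0.972, 0.234, -0.0], [0.234, -0.972, 0.0], [-0.0, -0.0, -1.0]]
force: [-0.4, -0.2, 0.1]
opening: 95.1
grip_force: 0.0
```

send_rows(increments=[[0.76,-0.48,0,0,0,0,1],[0.76,-0.48,0,0,0,0,1],[0,0,0,0,0,0,1],[0,0,0,0,0,0,1]])

```text
t: 1.3
position: [465.7, -308.6, 225.1]
orientation: [[0.972, 0.237, -0.001], [0.237, -0.972, 0.0], [-0.001, -0.0, -1.0]]
force: [0.0, 0.3, -0.3]
opening: 95.0
grip_force: 0.0
```

Run:
```python
from h import *
import pickle
o=telemetry.get_obs(); a=vision.snapshot("wrist"); pickle.dump(o,open("o1.pkl","wb")); cv2.imwrite("pics/w1r.png",a)
cv2.imwrite("pics/w1.png",cv2.convertScaleAbs(crop(a,0,0,512,384,1.56),alpha=1.4)); print(o["position"],o["orientation"],o["opening"])
```

```text
[ 465.7 -308.6  225.1] [[ 1.   0.2 -0. ]
 [ 0.2 -1.   0. ]
 [-0.  -0.  -1. ]] 94.9526705172009
```

View pics/w1.png

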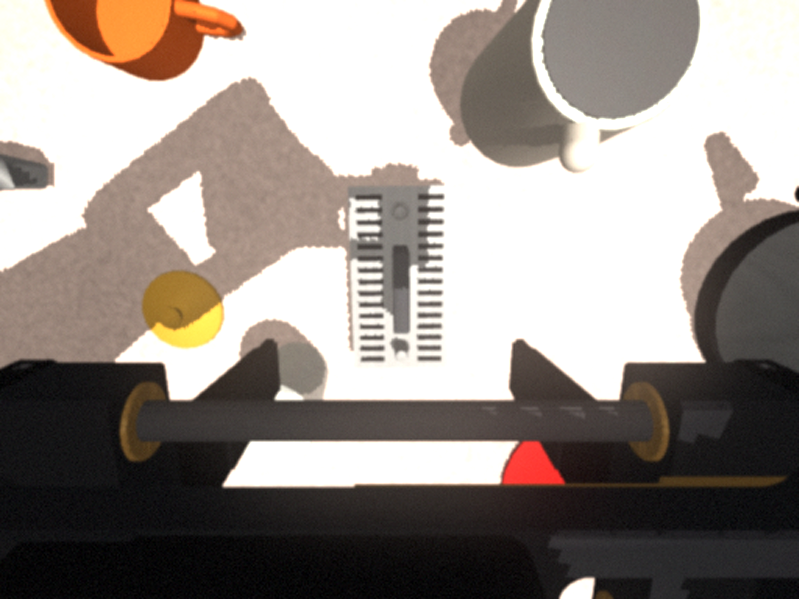

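The wrist view shows the fin top from (402,246) to (401,332) and the pins at (400,211) and (402,348). The plate spans (351..445, 185..365). Glass_b is at (290,365), close to the left finger, and the jug lip is at (578,165).

Run:
```python
from h import *
import pickle
o=pickle.load(open("o1.pkl","rb")); s=lambda p:np.array(p)/1.56
W=lambda p,z:cast("wrist",s(p),z,o)
loc=lambda P:(P-o["position"])@o["orientation"]
for n,p,z in [("fin",[(402,246),(401,332)],77),("pins",[(400,211),(402,348)],54),("plate",[(351,185),(445,185),(441,365),(355,365)],32),("juglip",[(575,168)],150),("glass",[(285,368)],100),("glass right edge",[(327,370)],100)]:
    P=W(p,z);print(n,P[:,:2],"mean",P.mean(0),"tool",loc(P)[:,:2], loc(P.mean(0)[None])[0,:2])
a=cv2.imread("pics/w1r.png")
```

```text
fin [[ 498.3 -306.1]
 [ 437.3 -320.6]] mean [ 467.8 -313.3   77. ] tool [[ 32.5   5.4]
 [-30.2   5. ]] [1.1 5.2]
pins [[ 520.1 -299.6]
 [ 417.4 -326.7]] mean [ 468.8 -313.2   54. ] tool [[ 55.2   4.2]
 [-51.    6.2]] [2.1 5.2]
plate [[ 529.3 -258.8]
 [ 546.4 -329. ]
 [ 402.6 -365.1]
 [ 385.2 -293.8]] mean [ 465.9 -311.7   32. ] tool [[ 73.8 -33.3]
 [ 73.8  39. ]
 [-74.5  40. ]
 [-74.5 -33.4]] [-0.3  3.1]
juglip [[ 566.  -378.4]] mean [ 566.  -378.4  150. ] tool [[81.  91.6]] [81.  91.6]
glass [[ 400.3 -247. ]] mean [ 400.3 -247.   100. ] tool [[-48.8 -75.3]] [-48.8 -75.3]
glass right edge [[ 405.7 -275.4]] mean [ 405.7 -275.4  100. ] tool [[-50.3 -46.4]] [-50.3 -46.4]
```

send_rows(increments=[[0.02,0.09,0,0,0,0,-0.15],[0,0,0.6,0,0,0,-0.15],[0,0,0.6,0,0,0,-0.15],[0,0,0.6,0,0,0,-0.15],[0,0,0.6,0,0,0,-0.15],[0,0,0.6,0,0,0,-0.15],[0,0,0.5,0,0,0,-0.15],[0,0,0,0,0,0,-0.15]], force=20)

```text
t: 2.15
position: [464.0, -312.8, 46.3]
orientation: [[0.973, 0.232, -0.007], [0.232, -0.973, 0.005], [-0.005, -0.007, -1.0]]
force: [-0.1, -0.0, 0.5]
opening: 41.4
grip_force: 0.0
```

send_rows(increments=[[0,0,0,0,0,0,-1],[0,0,0,0,0,0,-1],[0,0,0,0,0,0,-1],[0,0,0,0,0,0,-1],[0,0,0,0,0,0,-1],[0,0,0,0,0,0,-1]])

```text
t: 2.75
position: [468.2, -313.9, 52.1]
orientation: [[0.972, 0.235, 0.001], [0.235, -0.972, -0.001], [0.001, 0.001, -1.0]]
force: [-1.4, 0.7, 6.2]
opening: 11.6
grip_force: 20.0
```

send_rows(increments=[[0,0,0,0,0,0,-1],[0,0,0,0,0,0,-1],[0,0,-0.1,0,0,0,-1],[0,0,-0.1,0,0,0,-1],[0,0,-0.1,0,0,0,-1],[0,0,-0.1,0,0,0,-1]], force=45)

```text
t: 3.35
position: [467.4, -313.4, 70.8]
orientation: [[0.972, 0.235, -0.0], [0.235, -0.972, 0.0], [-0.0, -0.0, -1.0]]
force: [0.7, 0.4, -2.4]
opening: 11.7
grip_force: 45.0
```

send_rows(increments=[[0,0,-0.15,0,0,0,-1],[0,0,-0.15,0,0,0,-1],[0,0,-0.3,0,0,0,-1],[0,0,-0.5,0,0,0,-1],[0,0,-0.6,0,0,0,-1],[0,0,-0.6,0,0,0,-1],[0,0,-0.4,0,0,0,-1],[0,0,0,0,0,0,-1]])

```text
t: 4.15
position: [469.5, -315.1, 211.1]
orientation: [[0.972, 0.235, 0.007], [0.235, -0.972, -0.006], [0.005, 0.007, -1.0]]
force: [-0.2, 0.1, -2.2]
opening: 12.0
grip_force: 45.0
```

Run:
```python
from h import *
o=telemetry.get_obs(); a=vision.snapshot("wrist"); cv2.imwrite("pics/w2.png",cv2.convertScaleAbs(crop(a,0,0,512,384,1.2),alpha=1.3)); print(o["position"],o["force"],o["ft_torque"],o["opening"],o["grip_force"])
ex=np.array([.14,.99]);print(delta([590,268,o["position"][2]],172.3,o), delta([590,268,o["position"][2]],82.3,o), o["joints"]*100)
```

```text
[ 469.5 -315.1  211.1] [-0.2  0.1 -2.2] [ 0. -0. -0.] 11.975882109423127 44.98908519744873
(array([  5.1, -10.8,  -0. ]), np.float64(-11.455092750333705)) (array([  5.1, -10.8,  -0. ]), np.float64(3.5449072496663)) [-68.6  -5.9 186.2   0.  132.9  64.8]
```

View pics/w2.png

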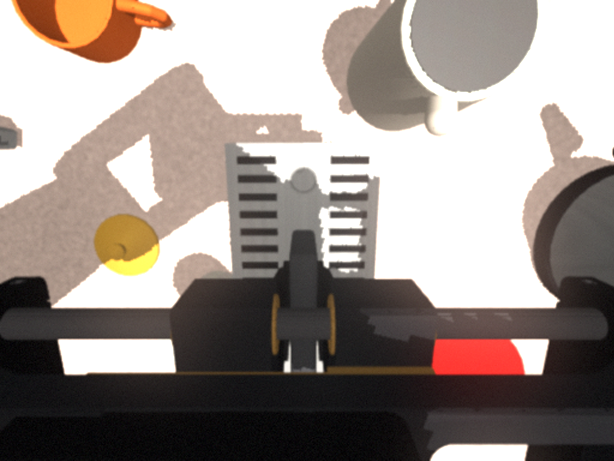

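The grille is held level, with the pin hole at (303,180) and the fin gripped. I'll carry it to the crate.

send_rows(increments=[[0.17,-0.37,0,0,0,0,-1],[0.34,-0.73,0,0,0,0,-1],[0.34,-0.73,0,0,0,0,-1],[0.34,-0.73,0,0,0,0,-1],[0.34,-0.73,0,0,0,0,-1],[0.34,-0.73,0,0,0,0,-1],[0.34,-0.73,0,0,0,0,-1],[0.34,-0.73,0,0,0,0,-1]])

```text
t: 5.0
position: [526.2, -15.5, 203.7]
orientation: [[0.972, 0.235, -0.003], [0.235, -0.972, 0.0], [-0.003, -0.001, -1.0]]
force: [1.1, -0.8, -2.2]
opening: 11.7
grip_force: 45.0
```

send_rows(increments=[[0.34,-0.73,0,0,0,0,-1],[0.34,-0.73,0,0,0,0,-1],[0.34,-0.73,0,0,0,0,-1],[0.34,-0.73,0,0,0,0,-1],[0.34,-0.73,0,0,0,0,-1],[0.34,-0.73,0,0,0,0,-1],[0.34,-0.73,0,0,0,0,-1],[0.34,-0.73,0,0,0,0,-1]])

```text
t: 5.8
position: [590.0, 299.7, 203.2]
orientation: [[0.972, 0.235, -0.003], [0.235, -0.972, -0.001], [-0.004, 0.001, -1.0]]
force: [0.3, -0.6, -1.2]
opening: 12.3
grip_force: 45.0
```

send_rows(increments=[[0.17,-0.37,0,0,0,0.5,-1],[0,0,0,0,0,0.8,-1],[0,0,0,0,0,0.8,-1],[0,0,0,0,0,0.8,-1],[0,0,0,0,0,0.64,-1],[0,0,0,0,0,0,-1],[0,0,0,0,0,0,-1]])

```text
t: 6.5
position: [594.2, 318.1, 204.0]
orientation: [[0.991, -0.132, -0.002], [-0.132, -0.991, -0.001], [-0.002, 0.001, -1.0]]
force: [-0.4, -0.2, -3.0]
opening: 12.0
grip_force: 45.0
```

Run:
```python
from h import *
import pickle
o=telemetry.get_obs(); a=vision.snapshot("wrist"); pickle.dump(o,open("o3.pkl","wb")); cv2.imwrite("pics/w3.png",cv2.convertScaleAbs(crop(a,0,0,512,384,1.56),alpha=1.3)); print(o["position"],o["opening"],o["grip_force"])
print(delta([597,320,o["position"][2]],82.3,o))
```

```text
[594.2 318.1 204. ] 12.041765442534889 44.98905301094055
(array([ 0.1, -0. , -0. ]), np.float64(0.017868185290969524))
```

View pics/w3.png

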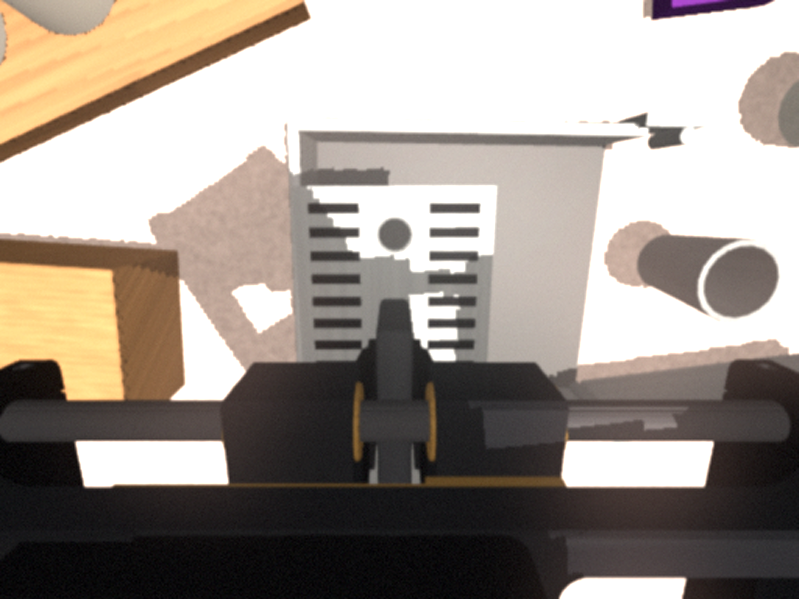

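The wrist view shows the crate rim back corner, outer edge at (286,124) and inner edge at (300,133). The far wall's inner rim runs to (600,138). The tumbler rim is at about (739,280).

Run:
```python
from h import *
import pickle
o=pickle.load(open("o3.pkl","rb")); s=lambda p:np.array(p)/1.56
for p,z in [([(286,124),(300,133),(600,138),(600,124)],72),([(739,280)],85)]:
    P=cast("wrist",s(p),z,o); print(P[:,:2],"rel tool",((P-o["position"])@o["orientation"])[:,:2])
```

```text
[[711.  369.8]
 [704.7 362.3]
 [677.4 178.4]
 [685.6 178.3]] rel tool [[109.3 -66.8]
 [104.1 -58.5]
 [101.3 127.3]
 [109.4 126.4]]
[[578.8  97.2]] rel tool [[ 14.2 220.9]]
```

send_rows(increments=[[0.05,0,0.3,0,0,0,-1],[0,0,0.6,0,0,0,-1],[0,0,0.6,0,0,0,-1],[0,0,0.6,0,0,0,-1],[0,0,0.5,0,0,0,-1],[0,0,0.4,0,0,0,-1],[0,0,0.2,0,0,0,-1],[0,0,0,0,0,0,-1]])

```text
t: 7.35
position: [595.7, 317.3, 42.7]
orientation: [[0.991, -0.133, -0.004], [-0.133, -0.991, -0.002], [-0.004, 0.002, -1.0]]
force: [1.0, -0.5, -1.2]
opening: 11.7
grip_force: 45.0
```

send_rows(increments=[[0,0,0,0,0,0,-1],[0,0,0.06,0,0,0,-1],[0,0,0.06,0,0,0,-1],[0,0,0.04,0,0,0,-1],[0,0,0,0,0,0,-1],[0,0,0,0,0,0,-1]])

```text
t: 7.95
position: [597.3, 318.1, 37.7]
orientation: [[0.991, -0.133, 0.0], [-0.133, -0.991, 0.0], [0.0, -0.0, -1.0]]
force: [0.0, 0.5, -2.1]
opening: 11.7
grip_force: 45.0
```

send_rows(increments=[[0,0,0.04,0,0,0,-1],[0,0,0.02,0,0,0,-1],[0,0,0,0,0,0,-1]])

```text
t: 8.25
position: [597.2, 318.0, 34.3]
orientation: [[0.991, -0.134, -0.0], [-0.134, -0.991, -0.0], [-0.0, 0.0, -1.0]]
force: [-1.1, -0.1, -2.6]
opening: 11.5
grip_force: 45.0
```

send_rows(increments=[[0,0,0.02,0,0,0,-1],[0,0,0,0,0,0,-1],[0,0,0,0,0,0,-1]])

```text
t: 8.55
position: [597.5, 318.3, 34.2]
orientation: [[0.991, -0.133, 0.001], [-0.133, -0.991, 0.0], [0.0, -0.0, -1.0]]
force: [-2.1, -0.6, 1.5]
opening: 11.7
grip_force: 45.0
```

send_rows(increments=[[0,0,0.02,0,0,0,-1],[0,0,0,0,0,0,-1],[0,0,0,0,0,0,-0.6],[0,0,0,0,0,0,-0.25],[0,0,0,0,0,0,-0.25],[0,0,0,0,0,0,-0.25]])

```text
t: 9.15
position: [597.3, 318.1, 32.4]
orientation: [[0.991, -0.134, -0.0], [-0.134, -0.991, -0.0], [-0.0, 0.0, -1.0]]
force: [0.6, 0.5, 0.6]
opening: 33.9
grip_force: 0.0
```

send_rows(increments=[[0,0,-0.2,0,0,0,-0.25],[0,0,-0.4,0,0,0,-0.25],[0,0,-0.6,0,0,0,-0.25],[0,0,-0.8,0,0,0,-0.25],[0,0,-0.8,0,0,0,0.3],[0,0,-0.6,0,0,0,0.9],[0,0.6,0,0,0,0,0.9],[0,0.8,0,0,0,0,0.9]])

```text
t: 9.95
position: [588.9, 249.5, 205.8]
orientation: [[0.991, -0.131, 0.005], [-0.131, -0.991, 0.002], [0.004, -0.002, -1.0]]
force: [-0.0, 0.4, -0.3]
opening: 62.3
grip_force: 0.0
```

send_rows(increments=[[0,0.8,0,0,0,0,0.9],[0,0.8,0,0,0,0,0.9],[0,0.4,0,0,0,0,0.9],[0,0,0,0,0,0,0.9],[0,0,0,0,0,0,0.9]])

```text
t: 10.45
position: [574.9, 149.7, 203.4]
orientation: [[0.991, -0.134, 0.001], [-0.134, -0.991, 0.001], [0.001, -0.001, -1.0]]
force: [0.0, -0.4, -0.8]
opening: 90.2
grip_force: 0.0
```

Run:
```python
from h import *
import pickle
o=telemetry.get_obs(); a=vision.snapshot("wrist"); pickle.dump(o,open("o4.pkl","wb")); cv2.imwrite("pics/w4.png",cv2.convertScaleAbs(crop(a,0,0,512,384,1.56),alpha=1.2)); print(o["position"],o["opening"])
```

```text
[574.9 149.7 203.4] 90.18347323298907
```

View pics/w4.png

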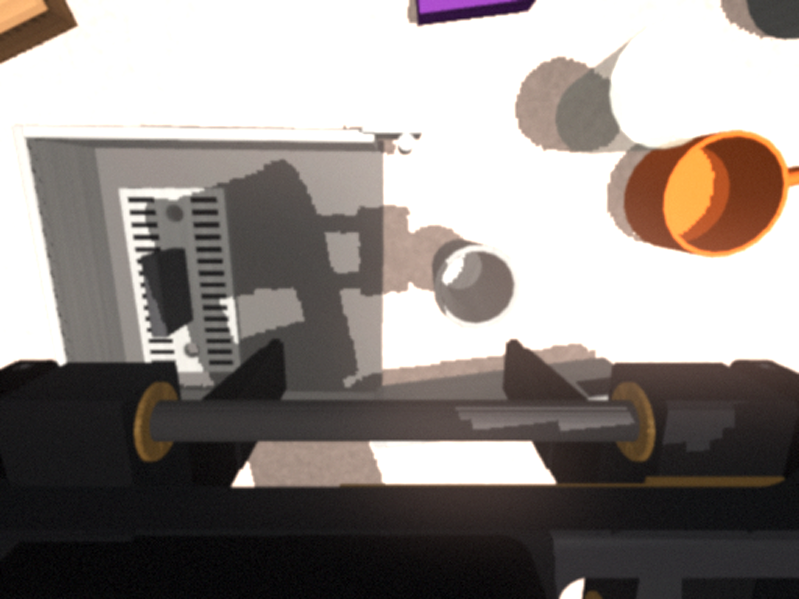

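The grille lies flat in the crate, plate from (120,187) to (240,370). The tumbler rim is centred at about (475,284).

Run:
```python
from h import *
import pickle
o=pickle.load(open("o4.pkl","rb")); s=lambda p:np.array(p)/1.56
P=cast("wrist",s([(475,284),(435,284),(515,284),(475,243),(475,326)]),85,o)
print(P[:,:2],((P-o["position"])@o["orientation"])[:,:2])
g=cast("wrist",s([(120,188),(225,188)]),14,o);print((g-o["position"])@o["orientation"]@np.array([[0,-1,0],[-1,0,0],[0,0,1]]).T)
```

```text
[[579.6  97.1]
 [583.1 122.5]
 [576.2  71.7]
 [605.8  94.8]
 [551.6  99.6]] [[ 11.6  51.5]
 [ 11.6  25.9]
 [ 11.7  77.2]
 [ 37.9  50.3]
 [-16.5  52.8]]
[[209.5 -71.3 189.7]
 [129.3 -71.3 189.6]]
```

send_rows(increments=[[0.11,0.52,0,0,0,0,1],[0.11,0.52,0,0,0,0,1],[0,0,0.4,0,0,0,1],[0,0,0.6,0,0,0,1],[0,0,0.6,0,0,0,1],[0,0,0.6,0,0,0,1],[0,0,0.5,0,0,0,1],[0,0,0.36,0,0,0,1]], force=12)

```text
t: 11.3
position: [577.7, 98.0, 47.4]
orientation: [[0.991, -0.132, -0.003], [-0.132, -0.991, 0.0], [-0.003, 0.0, -1.0]]
force: [-0.2, -0.5, 0.1]
opening: 95.3
grip_force: 0.0
```

send_rows(increments=[[0,0,0,0,0,0,1],[0,0,0,0,0,0,0.3],[0,0,0,0,0,0,-0.2],[0,0,0,0,0,0,-0.2],[0,0,0,0,0,0,-0.2],[0,0,0,0,0,0,-0.2],[0,0,0,0,0,0,-0.2],[0,0,0,0,0,0,-0.2]])

```text
t: 12.1
position: [579.0, 96.5, 50.2]
orientation: [[0.991, -0.134, 0.001], [-0.134, -0.991, -0.0], [0.001, -0.0, -1.0]]
force: [-0.2, -0.0, 2.1]
opening: 54.9
grip_force: 12.0
```

send_rows(increments=[[0,0,0,0,0,0,-0.3],[0,0,-0.1,0,0,0,-0.3],[0,0,-0.3,0,0,0,-0.3],[0,0,-0.6,0,0,0,-0.3],[0,0,-0.6,0,0,0,-0.3],[0,0,-0.5,0,0,0,-0.3],[0,0,-0.2,0,0,0,-0.3],[0,0,0,0,0,0,-0.3]], force=20)

```text
t: 12.9
position: [579.7, 96.8, 167.1]
orientation: [[0.991, -0.133, 0.004], [-0.133, -0.991, 0.0], [0.004, -0.001, -1.0]]
force: [1.1, -0.4, -2.4]
opening: 54.5
grip_force: 20.0
```

send_rows(increments=[[-0.03,-0.3,0,0,0,0,-0.3],[-0.05,-0.5,0,0,0,0,-0.3],[-0.05,-0.6,0,0,0,0,-0.3],[-0.05,-0.5,0,0,0,0,-0.3],[-0.03,-0.3,0,0,0,0,-0.3],[-0.02,-0.2,0,0,0,0,-0.3],[0,0,0,0,0,0,-0.3],[0,0,0,0,0,0,-0.3]])

```text
t: 13.7
position: [583.0, 216.7, 164.1]
orientation: [[0.991, -0.134, -0.001], [-0.134, -0.991, -0.001], [-0.001, 0.001, -1.0]]
force: [0.4, -0.0, -2.1]
opening: 54.7
grip_force: 20.0
```

send_rows(increments=[[0,0,0.2,0,0,0,-0.3],[0,0,0.5,0,0,0,-0.3],[0,0,0.5,0,0,0,-0.3],[0,0,0.4,0,0,0,-0.3],[0,0,0.2,0,0,0,-0.3],[0,0,0.1,0,0,0,-0.3],[0,0,0,0,0,0,-0.3],[0,0,0,0,0,0,-0.3]])

```text
t: 14.5
position: [584.1, 217.2, 70.8]
orientation: [[0.991, -0.134, 0.002], [-0.134, -0.991, 0.0], [0.002, -0.001, -1.0]]
force: [-0.1, -0.1, -1.0]
opening: 54.4
grip_force: 20.0
```

send_rows(increments=[[0,0,0.1,0,0,0,-0.3],[0,0,0.08,0,0,0,-0.3],[0,0,0.04,0,0,0,-0.3],[0,0,0.03,0,0,0,-0.3],[0,0,0,0,0,0,-0.3],[0,0,0,0,0,0,-0.3]])

```text
t: 15.1
position: [583.3, 217.1, 57.1]
orientation: [[0.991, -0.133, -0.0], [-0.133, -0.991, -0.0], [-0.0, 0.0, -1.0]]
force: [0.4, 0.7, -1.1]
opening: 54.6
grip_force: 20.0
```

send_rows(increments=[[0,0,0.02,0,0,0,-0.3],[0,0,0,0,0,0,-0.3],[0,0,0,0,0,0,-0.3]])

```text
t: 15.4
position: [583.3, 217.1, 56.2]
orientation: [[0.991, -0.134, 0.0], [-0.134, -0.991, 0.0], [0.0, -0.0, -1.0]]
force: [0.3, -0.2, -1.8]
opening: 54.4
grip_force: 20.0
```

send_rows(increments=[[0,0,0.02,0,0,0,-0.3],[0,0,0.02,0,0,0,-0.3],[0,0,0,0,0,0,-0.3],[0,0,0,0,0,0,-0.3]])

```text
t: 15.8
position: [584.4, 217.2, 56.3]
orientation: [[0.991, -0.133, 0.002], [-0.133, -0.991, 0.0], [0.002, -0.001, -1.0]]
force: [-1.1, -1.7, 5.7]
opening: 54.6
grip_force: 20.0
```

send_rows(increments=[[0,0,0,0,0,0,0.5],[0,0,0,0,0,0,0.8],[0,0,0,0,0,0,0.8],[0,0,-0.2,0,0,0,0.8],[0,0,-0.6,0,0,0,0.8],[0,0,-0.8,0,0,0,0.8],[0,0,-0.8,0,0,-0.6,0.4],[0,0,-0.6,0,0,-0.67,-0.5]])

```text
t: 16.6
position: [584.0, 217.4, 208.0]
orientation: [[1.0, 0.002, 0.003], [0.002, -1.0, 0.001], [0.003, -0.001, -1.0]]
force: [0.6, -0.8, 0.0]
opening: 74.7
grip_force: 0.0
```

send_rows(increments=[[-0.3,0.39,0,0,0,0,-1],[-0.5,0.65,0,0,0,0,-1],[-0.5,0.65,0,0,0,0,-1],[-0.5,0.65,0,0,0,0,-1],[-0.5,0.65,0,0,0,0,-1],[-0.45,0.6,0,0,0,0,-1],[-0.3,0.3,0,0,0,0,-1],[0,0,0,0,0,0,-1]])

```text
t: 17.4
position: [429.5, 21.5, 204.7]
orientation: [[1.0, -0.004, 0.001], [-0.004, -1.0, -0.0], [0.001, 0.0, -1.0]]
force: [-0.2, 0.8, 0.8]
opening: 11.1
grip_force: 0.0
```

Run:
```python
from h import *
import pickle
o=telemetry.get_obs(); a=vision.snapshot("wrist"); pickle.dump(o,open("o5.pkl","wb")); cv2.imwrite("pics/w5.png",cv2.convertScaleAbs(crop(a,0,0,512,384,1.56),alpha=1.2)); print(o["position"],o["orientation"][:,1]*100,o["opening"],o["joints"]*100)
```

```text
[429.5  21.5 204.7] [  -0.4 -100.     0. ] 11.115279542311127 [ -7.5 -38.  214.1  -0.  137.9 150. ]
```

View pics/w5.png

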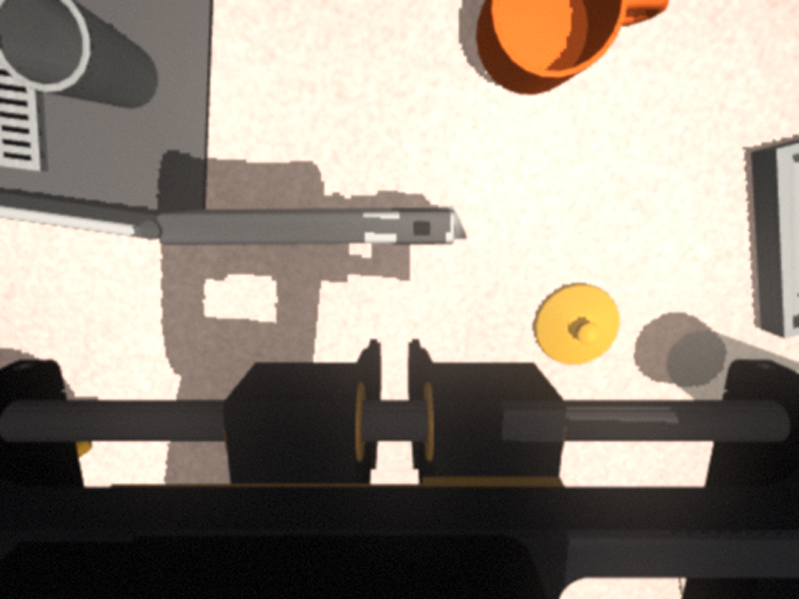

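The tumbler stands upright in the crate, rim at (40,40), beside the grille. The gate's outer top edge runs along row 243 from (160,243) to its free end at (452,243), with the tongue tip at (465,237).

Run:
```python
from h import *
import pickle
o=pickle.load(open("o5.pkl","rb")); s=lambda p:np.array(p)/1.56
P=cast("wrist",s([(160,243),(452,243),(452,208),(165,210)]),80,o)
print(P[:,:2],((P-o["position"])@o["orientation"])[:,:2])
```

```text
[[467.3 171.5]
 [466.7 -15.5]
 [488.6 -14.9]
 [488.  165.6]] [[  37.1 -150.2]
 [  37.2   36.8]
 [  59.1   36.1]
 [  57.8 -144.4]]
```

send_rows(increments=[[0,0,0.4,0,0,0,-1],[0,0,0.7,0,0,0,-1],[0,0,0.7,0,0,0,-1],[0,0,0.7,0,0,0,-1],[0,0,0.5,0,0,0,-1],[0.2,0,0,0,0,0,-1],[0.24,0,0,0,0,0,-1],[0,0,0,0,0,0,-1]], force=20)

```text
t: 18.25
position: [455.6, 23.1, 56.0]
orientation: [[1.0, -0.0, 0.003], [-0.0, -1.0, 0.0], [0.003, -0.0, -1.0]]
force: [0.5, 0.3, -0.7]
opening: 0.5
grip_force: 0.0
```

send_rows(increments=[[0.16,0.01,0,0,0,-0.5,-1],[0.31,0.03,0,0,0,-1,-1],[0.31,0.03,0,0,0,-1,-1],[0.31,0.03,0,0,0,-1,-1]])

```text
t: 18.65
position: [509.0, 25.2, 55.9]
orientation: [[0.932, 0.362, 0.002], [0.362, -0.932, -0.0], [0.002, 0.001, -1.0]]
force: [-0.9, 0.2, -0.0]
opening: 0.7
grip_force: 0.2
```

send_rows(increments=[[0.31,0.03,0,0,0,-1,-1],[0.31,0.03,0,0,0,-1,-1],[0.31,0.03,0,0,0,-1,-1],[0.31,0.03,0,0,0,-1,-1],[0.31,0.03,0,0,0,-1,-1],[0.31,0.03,0,0,0,-1,-1],[0.31,0.03,0,0,0,-1,-1],[0,0,0,0,0,0,-1]])

```text
t: 19.45
position: [598.3, 85.2, 56.1]
orientation: [[0.453, 0.891, 0.003], [0.891, -0.453, 0.0], [0.002, 0.003, -1.0]]
force: [-0.6, 0.1, -0.9]
opening: 0.3
grip_force: 0.0
```

Run:
```python
from h import *
o=telemetry.get_obs(); R=o["orientation"]; h=np.array([476.7,171])
d=R.T@np.r_[o["position"][:2]-h,0]; print("tcp rel hinge in tool",d, "heading y",np.degrees(np.arctan2(R[1,1],R[0,1])),o["force"])
a=vision.snapshot("top"); cv2.imwrite("pics/t6.png",cv2.convertScaleAbs(crop(a,75,110,275,240,4),alpha=1.5))
```

```text
tcp rel hinge in tool [-21.3 147.3   0.4] heading y -26.963093025407776 [-0.6  0.1 -0.9]
```

View pics/t6.png

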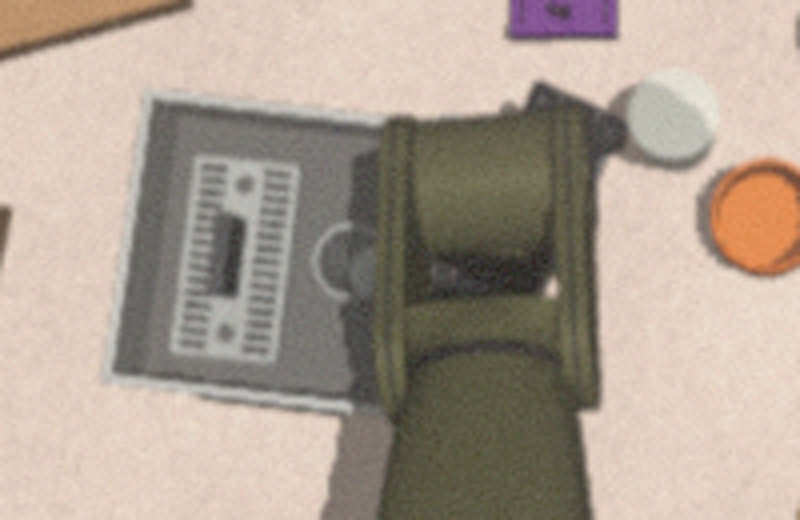

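send_rows(increments=[[0.31,0.03,0,0,0,-1,-1],[0.31,0.03,0,0,0,-1,-1],[0.08,0,0,0,0,-0.25,-1],[0.08,0,0,0,0,-0.25,-1],[0.08,0,0,0,0,-0.25,-1],[0,0,0,0,0,0,-1]])

```text
t: 20.1
position: [614.4, 120.5, 54.6]
orientation: [[0.184, 0.983, 0.001], [0.983, -0.184, -0.003], [-0.003, 0.001, -1.0]]
force: [1.1, -4.3, 1.2]
opening: 0.6
grip_force: 2.5
```

send_rows(increments=[[0.08,0,0,0,0,-0.22,-1],[0.08,0,0,0,0,-0.22,-1],[0,0,0,0,0,0,-1]])

```text
t: 20.4
position: [615.4, 130.2, 54.3]
orientation: [[0.139, 0.99, -0.0], [0.99, -0.139, 0.0], [0.0, -0.0, -1.0]]
force: [-0.5, -0.5, -0.6]
opening: 0.7
grip_force: 0.0
```

```bash
cat > g.py <<'E'
from h import *
o=telemetry.get_obs(); R=o["orientation"]; h=np.array([476.7,171])
d=R.T@np.r_[o["position"][:2]-h,0]; print("tcp rel hinge in tool",d, "heading y",np.degrees(np.arctan2(R[1,1],R[0,1])),R.T@o["force"])
E
python3 g.py
```

```text
tcp rel hinge in tool [-21.1 143.   -0. ] heading y -7.983740799494572 [-0.6 -0.5  0.6]
```

send_rows(increments=[[0.03,0,0,0,0,0,-1],[0.03,0,0,0,0,0,-1],[0,0,0,0,0,0,-1],[0,0,0,0,0,0,-1]])

```text
t: 20.8
position: [615.4, 131.6, 54.2]
orientation: [[0.138, 0.99, -0.002], [0.99, -0.138, -0.003], [-0.004, -0.001, -1.0]]
force: [-1.5, -7.1, 3.0]
opening: 0.5
grip_force: 3.5
```

```bash
python3 g.py
```

```text
tcp rel hinge in tool [-19.9 142.8  -0.1] heading y -7.922747246087595 [-7.3 -0.6 -3. ]
```

send_rows(increments=[[0.04,0,0,0,0,0,-1],[0.04,0,0,0,0,0,-1],[0,0,0,0,0,0,-1],[0,0,0,0,0,0,-1]])

```text
t: 21.2
position: [615.4, 131.6, 54.3]
orientation: [[0.137, 0.991, -0.004], [0.99, -0.137, -0.01], [-0.011, -0.003, -1.0]]
force: [-4.7, -19.7, 5.7]
opening: 0.4
grip_force: 10.2
```

```bash
python3 g.py
```

```text
tcp rel hinge in tool [-20.  142.8  -0.1] heading y -7.889557069662969 [-20.2  -2.   -5.5]
```

send_rows(increments=[[-0.2,0,0,0,0,0,-1],[-0.4,0,0,0,0,0,-1],[-0.3,0,0,0,0,0,-1],[0,0,-0.5,0,0,0,-1],[0,0,-0.8,0,0,0,-1],[0,0,-0.8,0,0,0,-1],[-0.5,0,-0.6,0,0,0,-1],[-0.8,0,0,0,0,0,-1]])

```text
t: 22.0
position: [604.6, 29.1, 196.0]
orientation: [[0.135, 0.991, 0.011], [0.991, -0.135, 0.001], [0.002, 0.011, -1.0]]
force: [-0.4, -0.8, 0.4]
opening: 0.3
grip_force: 0.0
```

send_rows(increments=[[-0.8,0,0,0,0,0,-1],[-0.8,0,0,0,0,0,-1],[-0.8,0,0,0,0,0,-1],[-0.8,0,0,0,0,0,-1],[-0.4,0,0,0,0,0,-1],[0,0,0,0,0,0,-1]])

```text
t: 22.6
position: [576.1, -152.3, 189.1]
orientation: [[0.142, 0.99, 0.0], [0.99, -0.142, 0.0], [0.0, 0.0, -1.0]]
force: [0.2, 1.1, -0.6]
opening: 0.6
grip_force: 0.0
```

Run:
```python
from h import *
o=telemetry.get_obs(); print(o["t"],o["position"],o["force"])
a=vision.snapshot("top"); cv2.imwrite("pics/t7.png",a)
c=vision.camera_info("top"); g=cv2.GaussianBlur(cv2.cvtColor(a,cv2.COLOR_BGR2GRAY),(3,3),0)
O=np.array([590.4,266.7]);ex=np.array([.133,.991]);ey=np.array([-.991,.133])
def px(x,y,z):
    P=np.r_[O+x*ex+y*ey,z]; q=c["attitude"].T@(P-c["xyz"]); return c["cx"]-c["fx"]*q[0]/q[2], c["cy"]+c["fy"]*q[1]/q[2]
# grey profiles across the gate's top (z=80) along crate x, at several crate y
for y in (80,50,20,-10,-40,-60,-75,-85,-100):
    print(y,[int(g[int(round(v)),int(round(u))]) for u,v in (px(x,y,80) for x in range(-150,-69,5))])
print("sides of gate expected -120..-100 at index 6..10")
```

```text
22.6 [ 576.1 -152.3  189.1] [ 0.2  1.1 -0.6]
80 [152, 150, 147, 146, 147, 130, 80, 96, 128, 144, 137, 96, 78, 85, 87, 88, 87]
50 [150, 148, 150, 149, 150, 113, 68, 82, 133, 142, 131, 111, 71, 84, 86, 86, 86]
20 [148, 148, 151, 151, 148, 104, 69, 89, 136, 137, 135, 99, 80, 85, 78, 66, 73]
-10 [151, 150, 150, 151, 145, 94, 71, 103, 138, 136, 132, 88, 78, 84, 84, 81, 99]
-40 [148, 148, 149, 148, 136, 113, 77, 116, 139, 138, 126, 84, 78, 86, 87, 85, 85]
-60 [151, 150, 148, 148, 140, 85, 67, 106, 135, 134, 119, 81, 76, 83, 87, 86, 85]
-75 [149, 149, 150, 149, 145, 101, 72, 95, 128, 129, 112, 89, 80, 87, 87, 87, 86]
-85 [147, 148, 149, 148, 138, 108, 85, 107, 133, 134, 124, 84, 78, 81, 81, 84, 85]
-100 [150, 150, 140, 94, 84, 110, 113, 98, 80, 93, 120, 129, 134, 133, 130, 129, 120]
sides of gate expected -120..-100 at index 6..10
```

```bash
python3 -c "
from plant import ticket
print(ticket.hand_in())"
```

```text
the job is handed in; nothing more can be done
None
```

The grille is lying flat in the crate, the tumbler is standing upright beside it, and the gate is shut; I handed the job in at about 23 s. I didn't see the tongue engage: that it snapped in is inferred from the push force dropping to zero, then a hard stop at 20 N, and the final top view showing the gate straight across the mouth.

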